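# Pack the hold-down kit at the welding bench

## Robot

A 7-joint arm with a two-finger parallel gripper is mounted at the origin on the work surface. World frame = base frame: x ahead of the robot, y to its left, z up, the work surface at z = 0. Lengths are in m, angles in rad, forces in N, time in s.
With the tool pointing down it reaches from about 0.35 to 0.9 m from the base axis. Payload 7.2 kg.
Tool frame: the origin (TCP) lies midway between the tips of the shut fingers; the grasp point (between the pads) lies behind it (grip_depth is the z of the grasp point in the tool frame, in m); z points along the fingers, y is the line along which they close (so a half turn about z gives the same grasp; the last joint's range is limited). The gripper opens to 85 mm and grips with 20 to 120 N. Pads are 22 mm wide; open, the fingers measure 114 mm over their backs; the gripper's body (76 mm by 85 mm) begins 54 mm behind the grasp point. The pads swing forward as they close: fully open they stand 13 mm farther back than shut.
Start: joints at [-1.405, 0.411, -0.013, 1.596, 0.006, 1.134, -0.082], TCP at [0.145, 0.608, 0.231] pointing down, gripper open.
Joint ranges: [-2.95, 2.95], [-0.29, 1.99], [-1.47, 1.44], [0.14, 2.54], [-1.03, 4.17], [0.13, 1.85], [-2.86, 2.86]. Speed limits (rad/s): [2.39, 2.39, 3.01, 3.01, 3.14, 3.14, 3.14].

## Interface

Orientations are given as [roll, pitch, yaw] about the fixed x, y, z axes, in that order (R = Rz(yaw) Ry(pitch) Rx(roll)).
In Python, from station import state, get_image, get_calibration, finish_job, grip_depth gives the robot as it stands. The module is installed in compiled form; this text tells all that it offers.
- The arm moves only by the tool apply_moves, never from a script. Its argument "increments" is a list of rows, each a list of 7 numbers: the turn, a rotation vector about the tool's x, y, z in degrees, then the shift along the tool's x, y, z in m, then the finger opening in m, from 0 to 0.0854. In form: [[rx, ry, rz, x, y, z, grip], ...]. A call has 1 to 20 rows; each row is the pose to reach, as a shift and turn from the pose commanded when the call began, along the tool's axes at that moment; what a row does not reach only later rows make up. A row lasts 1/12 s, in which the tool goes at most 41.7 mm and 7.16 degrees, less where a joint would pass 70% of its speed; a pose out of reach is approached as far as the arm can. A call with a gripper value outside its range is refused whole. The fingers move at their own pace and stop on an object; "force" is the grip in N (left out, the last holds). Time passes only in rows, so rows that repeat a pose let the fingers close. It gives the time, the measured TCP pose, the force, the opening and the grip force at its end, in the units of the state.
- state(): the state, without advancing time (a new reading comes with each control period).
- get_image(name): name is "side" or "top"; returns the picture (480x640x3 uint8, blue, green, red); there is no depth.
- get_calibration(name): a dict with "mtx" (3x3 intrinsics, pixels), "D" ([k1, k2, p1, p2, k3] as OpenCV has them; the pictures are not rectified), "T" (4x4, takes a point from camera to world coordinates). Camera axes: x right, y down, z forward; pixel columns grow to the right and rows downward; lengths in m; the calibration is good to about 2 mm. A picture is of the moment at which its call begins. get_calibration takes no time and is no camera call.
- finish_job(): hands the job in; it is judged then, once.
The state is a dict: "time_s": time; "qpos": joint angles; "joint_vel": joint speeds; "effort": joint torques, N m; "position": TCP position; "tool_rot": TCP orientation; "force": force on the tool from outside, world axes, zero at the start; "ft_torque": the same for the moment, N m; "gripper_width": finger opening in m; "grasp_force": force on a finger pad.
Only numpy, scipy, OpenCV 4.12 (cv2) and the standard library are available. Lean on these libraries where they do the work, as an engineer would, in place of code of your own. Each camera call takes 0.05 s, during which the arm holds its last target. There are 200 camera calls.

## Task

Pack the hold-down kit into its wooden tray: first stand the screw jack upright in the square well in the middle, then lay the long slotted clamping strap flat across above it, resting in the notches of both saddles and about centred. Set each part down, do not drop it, and let go of it.

Things in the scene. Friction and masses are not known exactly. Their poses are not given: they have to be found in the camera images.
- jack_center (a point): Screw jack, bare steel, loose, 0.36 kg, upright on the table: round base 56 mm across, 14 mm high, with a stem 22 mm across on it; 52 mm tall in all. Point: on its axis, half-way up, 26 mm above its underside; z up along the stem. The collar nearby (54 mm across, 30 mm high, bored, no stem) is not in the kit.
- strap_center (a point): Long clamping strap, bare steel, loose, 0.47 kg, flat on the table: 170 mm long (y), 26 mm wide (x), 18 mm thick (z), a 12 by 90 mm slot through its middle, ends alike. Point: its centre, half-way up, 9 mm above its underside. The shorter strap of the same section (95 mm long) is not in the kit.
- tray: Wooden kit tray, fixed, 170 mm (x) by 230 mm (y), rim 14 mm high. Origin under its centre on the table, z up. Two saddles, upright blocks 16 mm thick at y = -51 and +51 mm, 110 mm long in x, 78 mm high above the table; each has a notch open at the top, 50 mm wide, centred on x = 0, floor 64 mm above the table. A strap in both notches lies along the tray's y.
- tray_well (a point): Centre of the floor of the tray's square well (black rubber floor), 6 mm above the table; axes as the tray's. The well is 86 by 86 mm, bounded in y by the saddles and in x by curbs whose tops are 14 mm above the table. A strap in the notches passes over it and clears the top of a jack standing there by 6 mm.
There are look-alikes about, which are no part of the job. What is shaped like the part that bears strap_center but orange is not meant. What is shaped like the part that bears jack_center but orange is not meant.

How it is judged:
On the way, in this order (a step that is already met when the one before it is completed fails the run):
1. the screw jack stands in the well of the tray, let go (x of jack_center in the frame of tray between -0.022 and 0.022 m and y of jack_center in the frame of tray between -0.022 and 0.022 m and z of jack_center in the frame of tray between 0.027 and 0.036 m and angle between jack_center's own z axis and vertical below 0.12 rad and contact force between the fingers and jack below 0.3 N), for 0.2 s.
2. the long strap lies across in both notches above the jack (x of jack_center in the frame of tray between -0.022 and 0.022 m and y of jack_center in the frame of tray between -0.022 and 0.022 m and z of jack_center in the frame of tray between 0.027 and 0.036 m and angle between jack_center's own z axis and vertical below 0.12 rad and x of strap_center in the frame of tray between -0.02 and 0.02 m and y of strap_center in the frame of tray between -0.025 and 0.025 m and z of strap_center in the frame of tray between 0.069 and 0.078 m and angle between strap_center's own y axis and vertical between 1.45 and 1.7 rad and angle between the y axis of strap_center and the y axis of tray, either way round below 0.25 rad), for 0.2 s.
At the end, for the whole second after the job is handed in: Jack upright (7 deg) on the well floor, within 22 mm of the tray centre in x and y; long strap level (7 deg) on both notch floors above it, centre within 20 mm (x) and 25 mm (y) of the tray centre, along tray y within 14 deg; both released and at rest (all of step 2 and contact force between the fingers and jack below 0.3 N and contact force between the fingers and strap below 0.3 N and linear speed of each of jack, strap below 0.02 m/s); the robot touches nothing.
It fails at once if the screw jack is dropped (falls freely by more than about 3 cm) (contact force between the fingers and jack below 0.1 N and linear speed of jack above 0.8 m/s).
It fails at once if the long strap is dropped (falls freely by more than about 3 cm) (contact force between the fingers and strap below 0.1 N and linear speed of strap above 0.8 m/s).
It also fails if it takes over 61 s, if anything falls off the work surface, if the arm or the gripper's body presses on something with over 40 N, if the wrist force passes 120 N, or if a joint passes its speed limit or range.

## Working session

There is one attempt and no reset: what is moved stays moved. The work goes in short steps, Python scripts to look and compute and a tool call to move; the robot and the scene stay as the last step left them, time stands still between calls to the robot, and variables do not carry over. Pictures are saved under pics/ and viewed, at most 10 in all, crops included, and the job is handed in when it is done.

Besides the shell and the picture viewer there is one more tool, called after "Call:" as name(argument=value, ...), one argument or row to a line, values as JSON. apply_moves: Moves the arm, as the interface text tells. Its arguments: {"type":"object","properties":{"increments":{"type":"array"},"force":{"type":"number"}},"required":["increments"]}

```bash
mkdir -p pics
cat > h.py <<'E'
import numpy as np, cv2
from station import *
def ray(name,uv):
    c=get_calibration(name); K=np.array(c["mtx"]);D=np.array(c["D"]);T=np.array(c["T"])
    p=cv2.undistortPoints(np.array(uv,float).reshape(-1,1,2),K,D).reshape(-1,2)
    d=np.c_[p,np.ones(len(p))]@T[:3,:3].T
    return T[:3,3],d
def plane(name,uv,z):
    o,d=ray(name,uv); return o+d*((z-o[2])/d[:,2])[:,None]
def tri(uv1,uv2,n1="top",n2="side"):
    o1,d1=ray(n1,uv1);o2,d2=ray(n2,uv2);out=[]
    for a,b in zip(d1,d2):
        s=np.linalg.lstsq(np.c_[a,-b],o2-o1,rcond=None)[0]
        p,q=o1+s[0]*a,o2+s[1]*b; out.append(np.r_[(p+q)/2,np.linalg.norm(p-q)])
    return np.array(out)
def proj(name,P):
    c=get_calibration(name);Ti=np.linalg.inv(np.array(c["T"]))
    return cv2.projectPoints(np.array(P,float).reshape(-1,1,3),cv2.Rodrigues(Ti[:3,:3])[0],Ti[:3,3],np.array(c["mtx"]),np.array(c["D"]))[0].reshape(-1,2)
E
python3 - <<'E'
from h import *
np.set_printoptions(precision=4,suppress=True)
for n in("top","side"):
    cv2.imwrite(f"pics/{n}0.png",get_image(n)); print(n,np.array(get_calibration(n)["T"]))
print(state(), grip_depth)
E
```

```text
top [[ 0.0207 -0.9994  0.0272  0.3682]
 [-0.9997 -0.021  -0.0105  0.1224]
 [ 0.0111 -0.027  -0.9996  1.2632]
 [ 0.      0.      0.      1.    ]]
side [[ 0.9236 -0.2077  0.3222  0.0774]
 [-0.3832 -0.5213  0.7625 -0.7092]
 [ 0.0096 -0.8277 -0.561   0.6578]
 [ 0.      0.      0.      1.    ]]
{'time_s': 0.1, 'qpos': array([-1.4052,  0.4118, -0.0127,  1.5969,  0.0056,  1.1343, -0.0822]), 'joint_vel': array([ 0.0005, -0.0034, -0.0007, -0.0016, -0.0014,  0.    ,  0.0002]), 'effort': array([  0.0031, -60.1819,   0.6844, -30.009 ,   0.014 ,   0.0064,
         0.    ]), 'position': array([0.1447, 0.6076, 0.2306]), 'tool_rot': array([-3.1402,  0.0001,  2.9078]), 'force': array([ 0.4514,  0.2974, -0.2846]), 'ft_torque': array([ 0.0055, -0.0041,  0.0102]), 'grasp_force': 0.0, 'gripper_width': 0.08504122103715268} -0.0187
```

View pics/top0.png

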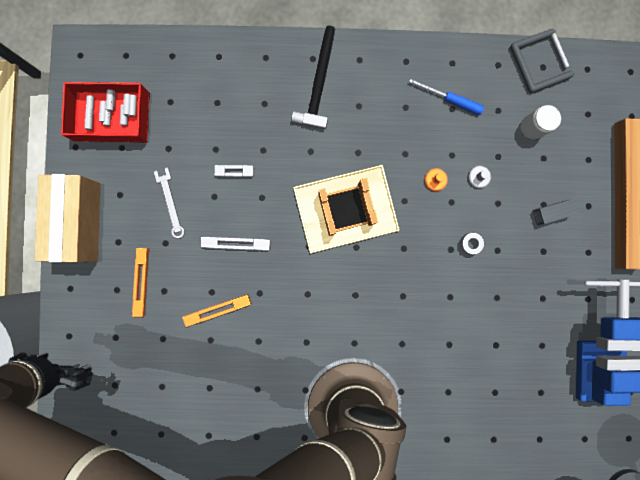

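View pics/side0.png

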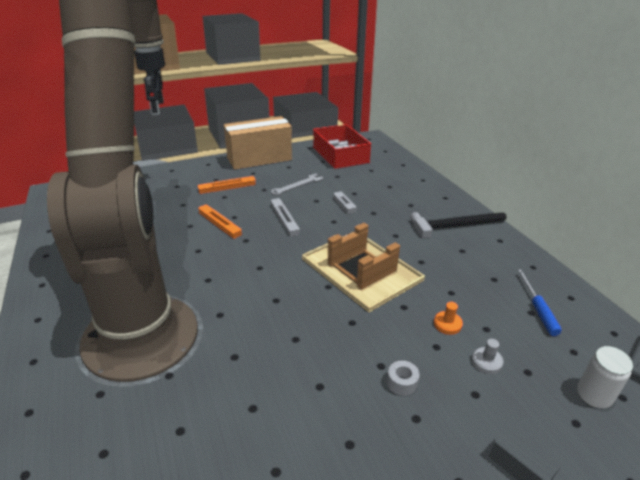

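Top view, pixel positions:
- Could be taken for the jack: steel jack (480,177), orange jack (436,180), collar (473,243), white can (546,119).
- Could be taken for the strap: long steel strap (235,244), short steel strap (234,172), orange straps (140,283) and (216,311).
- My choice by the description is the steel jack (480,177; side view 488,355) and the long steel strap (235,244; side view 285,215).
- The tray is at (346,209).

Next I measure these and check the choice in one close crop.

Run:
```python
from h import *
np.set_printoptions(precision=4,suppress=True)
im={n:cv2.imread(f"pics/{n}0.png") for n in("top","side")}
def blob(n,box,m):
    x0,y0,x1,y1=box; k=np.zeros(m.shape,np.uint8);k[y0:y1,x0:x1]=m[y0:y1,x0:x1]
    c=max(cv2.findContours(k,cv2.RETR_EXTERNAL,cv2.CHAIN_APPROX_NONE)[0],key=cv2.contourArea)
    return c
hsv={n:cv2.cvtColor(im[n],cv2.COLOR_BGR2HSV) for n in im}
steel={n:((hsv[n][...,2]>(135 if n=="top" else 125))&(hsv[n][...,1]<50)).astype(np.uint8) for n in im}
wood=((hsv["top"][...,1]>60)&(hsv["top"][...,2]>60)).astype(np.uint8)
C={}
C["jt"]=blob("top",(462,160,498,195),steel["top"]); C["js"]=blob("side",(468,335,508,375),steel["side"])
C["st"]=blob("top",(195,230,275,258),steel["top"]); C["ss"]=blob("side",(262,190,306,240),steel["side"])
C["tr"]=blob("top",(285,155,405,260),wood)
for k,c in C.items():
    r=cv2.minAreaRect(c);print(k,r,cv2.contourArea(c))
# strap on plane z=.018
P=plane("top",C["st"].reshape(-1,2),.018); r=cv2.minAreaRect((P[:,:2]*1000).astype(np.float32)); print("strap mm",r)
bx=cv2.boxPoints(r);print(bx)
P=plane("side",C["ss"].reshape(-1,2),.018); print("strap side mm",cv2.minAreaRect((P[:,:2]*1000).astype(np.float32)))
P=plane("top",C["tr"].reshape(-1,2),.014); print("tray mm",cv2.minAreaRect((P[:,:2]*1000).astype(np.float32)))
P=plane("top",C["jt"].reshape(-1,2),.014); print("jack mm",cv2.minAreaRect((P[:,:2]*1000).astype(np.float32)))
def up(n,x0,y0,w,h): return cv2.resize(im[n][y0:y0+h,x0:x0+w],(400,300),interpolation=cv2.INTER_CUBIC)
cv2.imwrite("pics/crops.png",np.vstack([np.hstack([up("top",455,155,48,36),up("side",450,330,72,54)]),np.hstack([up("top",290,160,120,90),up("side",295,215,136,102)])]))
```

```text
jt ((480.0000305175781, 175.99998474121094), (22.62741470336914, 21.21320343017578), 45.0) 368.5
js ((487.8621520996094, 359.0729675292969), (31.246625900268555, 20.806575775146484), 17.102725982666016) 322.0
st ((234.50970458984375, 242.79115295410156), (69.48301696777344, 11.661810874938965), 2.6630005836486816) 711.0
ss ((284.6462097167969, 214.22743225097656), (40.376564025878906, 10.334478378295898), 57.2647705078125) 343.0
tr ((344.8449401855469, 210.3970184326172), (54.76136016845703, 59.05039978027344), 75.57923126220703) 2496.5
strap mm ((402.3946228027344, 302.2616882324219), (172.11648559570312, 28.82528305053711), 88.54491424560547)
[[385.8013 216.5972]
 [414.6173 215.8652]
 [418.9879 387.9262]
 [390.1719 388.6582]]
strap side mm ((404.1589660644531, 302.7651062011719), (180.09878540039062, 29.569618225097656), 88.91424560546875)
tray mm ((488.7829284667969, 30.404525756835938), (136.44664001464844, 147.3988800048828), 15.411760330200195)
jack mm ((583.73974609375, -309.0016784667969), (57.087623596191406, 54.67425537109375), 46.29420471191406)
```

View pics/crops.png

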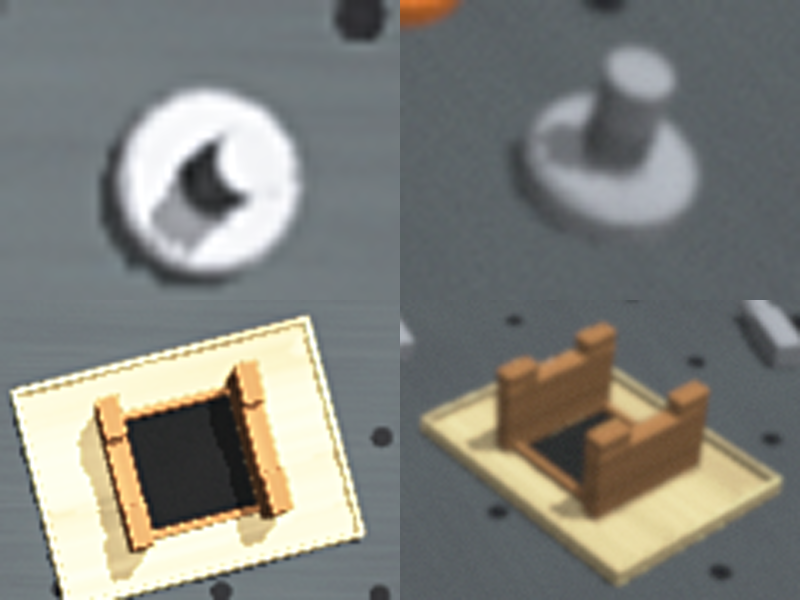

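The crops confirm the choice. Top left and right show a bare steel round base with a stem, so it is the jack: base centre (480,176.4) in the top view and (488.3,358.3) in the side view, stem top (493.6,343) in the side view. Below is the tray with a black well and two saddles, one at each long end.

Run:
```python
from h import *
np.set_printoptions(precision=4,suppress=True)
t=cv2.imread("pics/top0.png");s=cv2.imread("pics/side0.png")
ht=cv2.cvtColor(t,cv2.COLOR_BGR2HSV);hs=cv2.cvtColor(s,cv2.COLOR_BGR2HSV)
def big(m,box):
    k=np.zeros(m.shape,np.uint8);x0,y0,x1,y1=box;k[y0:y1,x0:x1]=m[y0:y1,x0:x1]
    return max(cv2.findContours(k,cv2.RETR_EXTERNAL,cv2.CHAIN_APPROX_NONE)[0],key=cv2.contourArea).reshape(-1,2)
m=((ht[...,0]<45)&(ht[...,1]>25)&(ht[...,2]>70)).astype(np.uint8)
c=big(m,(285,155,405,262))
r=cv2.minAreaRect((plane("top",c,.014)[:,:2]*1000).astype(np.float32));print("tray z14",r)
# well floor (black)
c=big((ht[...,2]<50).astype(np.uint8),(315,175,385,240))
r=cv2.minAreaRect((plane("top",c,.006)[:,:2]*1000).astype(np.float32));print("well",r)
# side tray outline
ms=((hs[...,0]<45)&(hs[...,1]>35)&(hs[...,2]>70)).astype(np.uint8)
cs=big(ms,(297,220,428,310)); 
# extreme corners of the tray rim: left, bottom, right
print("side corners",cs[cs[:,0].argmin()],cs[cs[:,1].argmax()],cs[cs[:,0].argmax()])
ct=big(m,(285,155,405,262)); print("top corners",ct[ct[:,0].argmin()],ct[ct[:,1].argmin()],ct[ct[:,0].argmax()],ct[ct[:,1].argmax()])
# jack
b=tri([[480,176.4]],[[488.3,358.3]])[0];print("jack base top",b)
o,d=ray("side",[[493.6,343.]]);d=d[0];k=((b[:2]-o[:2])@d[:2])/(d[:2]@d[:2]);print("stem top",o+k*d)
# strap centre
print("strap",tri([[234.9,243.3]],[[284.6,214.2]]))
# saddle tops: crop readings, pixel = left of near saddle etc.
T=lambda x,y:[290+x*.3,160+(y-300)*.3]; S=lambda x,y:[295+(x-400)*.34,215+(y-300)*.34]
# +y saddle (left in top): far post top / near post top ; -y saddle (right): far, near
print("saddles",tri([T(109,406),T(138,545),T(246,367),T(278,510)],[S(597,333),S(518,368),S(688,392),S(610,432)]))
```

```text
tray z14 ((493.5263671875, 28.085952758789062), (173.28175354003906, 232.8489990234375), 15.335241317749023)
well ((494.773193359375, 24.953495025634766), (83.4351806640625, 81.42357635498047), 15.37664794921875)
side corners [302 254] [364 309] [424 278]
top corners [293 190] [378 165] [399 230] [311 253]
jack base top [ 0.5839 -0.3099  0.0133  0.0024]
stem top [ 0.5847 -0.311   0.0545]
strap [[0.4028 0.3008 0.0163 0.0033]]
saddles [[ 0.5247  0.0889  0.0759  0.0025]
 [ 0.4345  0.0631  0.0809  0.0156]
 [ 0.5537 -0.0075  0.0745  0.0055]
 [ 0.4612 -0.0357  0.0818  0.0156]]
```

Call:
apply_moves(
  increments=[
    [0,0,61.3,-0.38,-0.278,-0.02,0.06],
    [0,0,61.3,-0.38,-0.278,-0.02,0.06],
    [0,0,61.3,-0.38,-0.278,-0.02,0.06],
    [0,0,61.3,-0.38,-0.278,-0.02,0.06],
    [0,0,61.3,-0.38,-0.278,-0.02,0.06],
    [0,0,61.3,-0.38,-0.278,-0.02,0.06],
    [0,0,61.3,-0.38,-0.278,-0.02,0.06],
    [0,0,61.3,-0.38,-0.278,-0.02,0.06],
    [0,0,61.3,-0.38,-0.278,-0.02,0.06],
    [0,0,61.3,-0.38,-0.278,-0.02,0.06],
    [0,0,61.3,-0.38,-0.278,-0.02,0.06],
    [0,0,61.3,-0.38,-0.278,-0.02,0.06],
    [0,0,61.3,-0.38,-0.278,-0.02,0.06],
  ],
  force=40,
)

```text
time_s: 1.18
position: [0.4526, 0.2453, 0.2515]
tool_rot: [3.141, 0.001, 1.831]
force: [-0.0, 0.4, 0.6]
gripper_width: 0.0599
grasp_force: 0.0
```

Call:
apply_moves(
  increments=[
    [0,0,0,-0.575,-0.019,0.12,0.06],
    [0,0,0,-0.575,-0.019,0.12,0.06],
    [0,0,0,-0.575,-0.019,0.12,0.06],
    [0,0,0,-0.575,-0.019,0.12,0.06],
    [0,0,0,-0.575,-0.019,0.12,0.06],
    [0,0,0,-0.575,-0.019,0.12,0.06],
    [0,0,0,-0.575,-0.019,0.12,0.06],
    [0,0,0,-0.575,-0.019,0.12,0.06],
    [0,0,0,-0.575,-0.019,0.12,0.06],
    [0,0,0,-0.575,-0.019,0.12,0.06],
    [0,0,0,-0.575,-0.019,0.12,0.06],
    [0,0,0,-0.575,-0.019,0.12,0.06],
    [0,0,0,-0.575,-0.019,0.12,0.06],
    [0,0,0,-0.575,-0.019,0.12,0.06],
    [0,0,0,-0.575,-0.019,0.12,0.06],
    [0,0,0,-0.575,-0.019,0.12,0.06],
    [0,0,0,-0.575,-0.019,0.12,0.06],
    [0,0,0,-0.575,-0.019,0.12,0.06],
  ],
)

```text
time_s: 2.68
position: [0.5841, -0.3073, 0.131]
tool_rot: [3.141, -0.002, 1.84]
force: [-0.2, 0.6, -0.4]
gripper_width: 0.0603
grasp_force: 0.0
```

Run:
```python
from h import *
s=state();print(s['position'],s['tool_rot'],s['qpos'])
cv2.imwrite("pics/a.png",np.hstack([cv2.resize(get_image("top")[130:230,430:530],(400,400)),cv2.resize(get_image("side")[240:400,420:580],(400,400))]))
```

```text
[ 0.58414804 -0.3072857   0.13103087] [ 3.14127160e+00 -1.91394291e-03  1.84049008e+00] [ 0.05556689  0.6092361   0.53266185  1.63261445 -0.3548785   0.99856884
  0.97394408]
```

View pics/a.png

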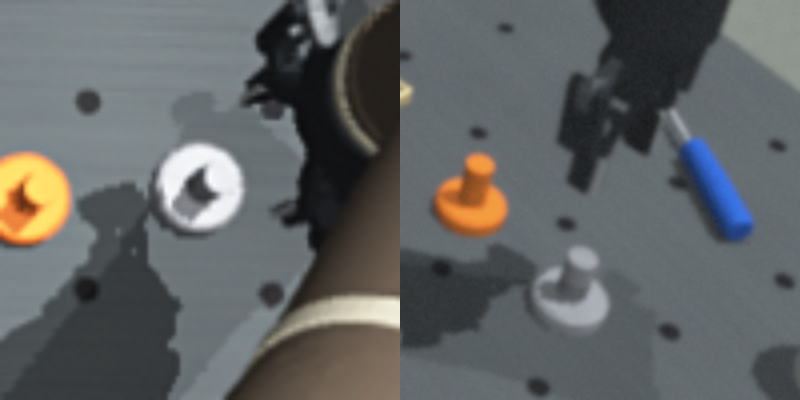

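The crop shows the open fingers high above and outward of the steel jack. The tips are near top-view pixels (496,154) and (502,182), with the jack at about (480,177). I check this against the projected TCP.

Run:
```python
from h import *
print(proj("top",[[.5841,-.3073,.135],[.584,-.31,.052]]),proj("side",[[.5841,-.3073,.135],[.584,-.31,.052]]))
```

```text
[[497.33443033 167.24078638]
 [485.71663976 173.38547331]] [[502.94117575 308.23288875]
 [492.63134515 343.70334662]]
```

Call:
apply_moves(
  increments=[
    [0,0,0,0,0,0.025,0.06],
    [0,0,0,0,0,0.05,0.06],
    [0,0,0,0,0,0.075,0.06],
    [0,0,0,0,0,0.09,0.06],
    [0,0,0,0,0,0.1,0.06],
    [0,0,0,0,0,0.109,0.06],
    [0,0,0,0,0,0.109,0.06],
    [0,0,0,0,0,0.109,0.06],
    [0,0,0,0,0,0.109,0.01],
    [0,0,0,0,0,0.109,0.01],
    [0,0,0,0,0,0.109,0.01],
    [0,0,0,0,0,0.109,0.01],
    [0,0,0,0,0,0.109,0.01],
    [0,0,0,0,0,0.109,0.01],
    [0,0,0,0,0,0.109,0.01],
    [0,0,0,0,0,0.109,0.01],
  ],
  force=50,
)

```text
time_s: 4.12
position: [0.5846, -0.3104, 0.0236]
tool_rot: [3.14, 0.001, 1.838]
force: [0.1, 1.1, 5.5]
gripper_width: 0.0203
grasp_force: 48.7
```

Call:
apply_moves(
  increments=[
    [0,0,0,0,0,-0.02,0.01],
    [0,0,0,0,0,-0.05,0.01],
    [0,0,0,0,0,-0.085,0.01],
    [0,0,0,0.02,0,-0.11,0.01],
    [0,0,0,0.05,0,-0.12,0.01],
    [0,0,0,0.085,0.001,-0.12,0.01],
    [0,0,0,0.12,0.001,-0.12,0.01],
    [0,0,0,0.155,0.001,-0.12,0.01],
    [0,0,0,0.19,0.002,-0.12,0.01],
    [0,0,0,0.225,0.002,-0.12,0.01],
    [0,0,0,0.26,0.002,-0.12,0.01],
    [0,0,0,0.295,0.002,-0.12,0.01],
    [0,0,0,0.325,0.002,-0.12,0.01],
    [0,0,0,0.345,0.002,-0.12,0.01],
    [0,0,0,0.35,0.002,-0.12,0.01],
    [0,0,0,0.35,0.002,-0.12,0.01],
    [0,0,0,0.35,0.002,-0.12,0.01],
    [0,0,0,0.35,0.002,-0.12,0.01],
  ],
)

```text
time_s: 5.62
position: [0.4932, 0.0265, 0.1423]
tool_rot: [-3.142, 0.001, 1.836]
force: [-0.9, 0.5, -4.6]
gripper_width: 0.0204
grasp_force: 50.0
```

Run:
```python
from h import *
s=state();print(s['position'],s['tool_rot'],s['gripper_width'],s['force'])
cv2.imwrite("pics/b.png",np.hstack([cv2.resize(get_image("top")[140:260,290:410],(400,400)),cv2.resize(get_image("side")[170:320,290:440],(400,400))]))
```

```text
[0.49321728 0.02649566 0.14228289] [-3.14151889e+00  7.06802909e-04  1.83608510e+00] 0.02037341015829976 [-0.86645639  0.48954641 -4.55835113]
```

View pics/b.png

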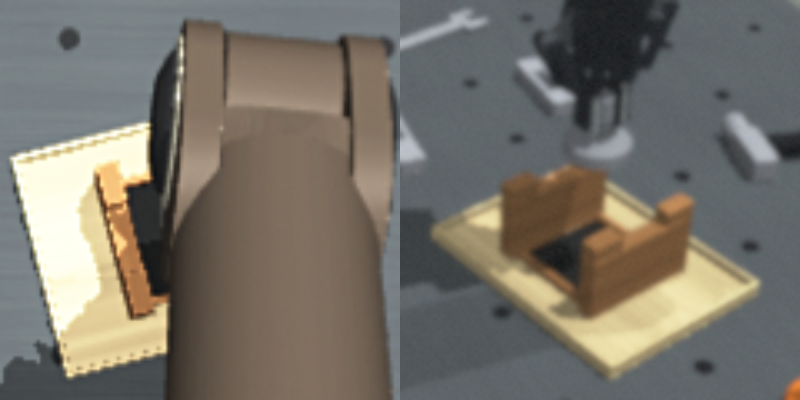

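The side crop shows the jack held upright, base at about pixel (365,222), directly over the well. I lower it gently.

Call:
apply_moves(
  increments=[
    [0,0,0,0,0,0.02,0.01],
    [0,0,0,0,0,0.04,0.01],
    [0,0,0,0,0,0.06,0.01],
    [0,0,0,0,0,0.08,0.01],
    [0,0,0,0,0,0.095,0.01],
    [0,0,0,0,0,0.104,0.01],
    [0,0,0,0,0,0.108,0.01],
    [0,0,0,0,0,0.11,0.01],
    [0,0,0,0,0,0.112,0.01],
    [0,0,0,0,0,0.113,0.01],
    [0,0,0,0,0,0.113,0.01],
    [0,0,0,0,0,0.113,0.01],
  ],
)

```text
time_s: 6.72
position: [0.4935, 0.0282, 0.0298]
tool_rot: [3.141, -0.0, 1.838]
force: [0.4, 0.8, -4.6]
gripper_width: 0.0206
grasp_force: 49.9
```

Call:
apply_moves(
  increments=[
    [0,0,0,0,0,0.001,0.01],
    [0,0,0,0,0,0.001,0.01],
    [0,0,0,0,0,0.002,0.01],
    [0,0,0,0,0,0.002,0.01],
  ],
)

```text
time_s: 7.05
position: [0.4936, 0.0283, 0.0294]
tool_rot: [3.14, -0.001, 1.838]
force: [-6.4, -0.5, 22.2]
gripper_width: 0.0207
grasp_force: 53.0
```

Call:
apply_moves(
  increments=[
    [0,0,0,0,0,-0.001,0.01],
    [0,0,0,0,0,-0.001,0.05],
    [0,0,0,0,0,-0.001,0.05],
    [0,0,0,0,0,-0.001,0.05],
    [0,0,0,0,0,-0.001,0.05],
    [0,0,0,0,0,-0.001,0.05],
    [0,0,0,0,0,-0.015,0.05],
    [0,0,0,0,0,-0.04,0.05],
    [0,0,0,0,0,-0.07,0.05],
    [0,0,0,0,0,-0.105,0.05],
    [0,0,0,0,0,-0.14,0.05],
    [0,0,0,0,0,-0.17,0.05],
    [0,0,0,0,0,-0.17,0.05],
    [0,0,0,0,0,-0.17,0.05],
  ],
)

```text
time_s: 8.22
position: [0.4941, 0.0283, 0.1987]
tool_rot: [3.138, -0.001, 1.838]
force: [-0.7, 0.4, -1.4]
gripper_width: 0.0497
grasp_force: 0.0
```

Call:
apply_moves(
  increments=[
    [0,0,5,0.035,-0.002,0,0.05],
    [0,0,10,0.07,-0.004,0,0.05],
    [0,0,16.8,0.105,-0.006,0,0.05],
    [0,0,16.8,0.14,-0.008,0.02,0.05],
    [0,0,16.8,0.175,-0.01,0.04,0.05],
    [0,0,16.8,0.21,-0.012,0.06,0.05],
    [0,0,16.8,0.245,-0.014,0.08,0.05],
    [0,0,16.8,0.275,-0.015,0.095,0.05],
    [0,0,16.8,0.287,-0.016,0.1,0.05],
    [0,0,16.8,0.287,-0.016,0.1,0.05],
    [0,0,16.8,0.287,-0.016,0.1,0.05],
    [0,0,16.8,0.287,-0.016,0.1,0.05],
  ],
)

```text
time_s: 9.22
position: [0.4025, 0.2989, 0.0971]
tool_rot: [-3.142, 0.001, 1.543]
force: [0.3, -0.7, 1.1]
gripper_width: 0.0499
grasp_force: 0.0
```

Run:
```python
from h import *
s=state();print(s['position'],s['tool_rot'])
t=get_image("top");sd=get_image("side")
cv2.imwrite("pics/c_top.png",t);cv2.imwrite("pics/c_side.png",sd)
cv2.imwrite("pics/c.png",np.vstack([np.hstack([cv2.resize(t[150:270,285:405],(300,300)),cv2.resize(sd[210:320,300:410],(300,300))]),np.hstack([cv2.resize(t[190:290,185:285],(300,300)),cv2.resize(sd[150:250,230:330],(300,300))])]))
print(proj("top",[[.4028,.3015,.018]]),proj("side",[[.4028,.3015,.018],[*s['position']]]),proj("side",[[.4935,.028,.058]]),proj("top",[[.4935,.028,.058]]))
```

```text
[0.40245761 0.29889135 0.09713349] [-3.14158525e+00  1.21017518e-03  1.54288554e+00]
[[234.76938987 242.63156498]] [[283.88163867 213.53821298]
 [283.1149192  187.61844519]] [[361.93416721 249.4793858 ]] [[347.3302968  206.75904978]]
```

View pics/c.png

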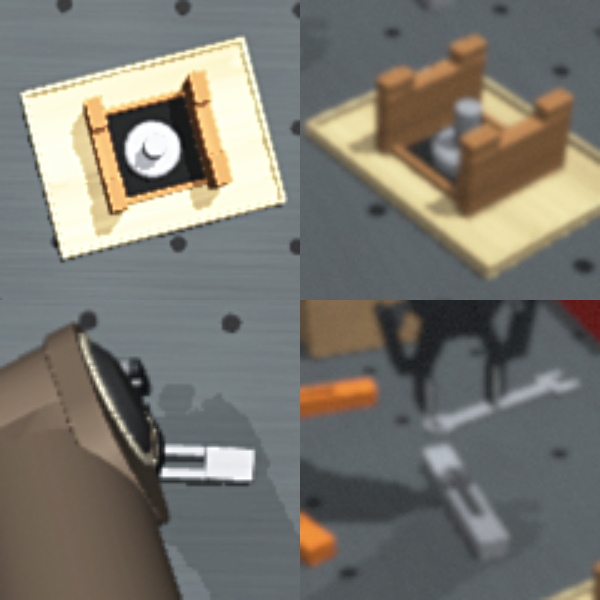

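The jack stands upright in the well (stem top at top-view pixel about (346,210)). The open fingers stand over the middle of the long strap. I descend and grip.

Call:
apply_moves(
  increments=[
    [0,0,0,0,0,0.025,0.05],
    [0,0,0,0,0,0.05,0.05],
    [0,0,0,0,0,0.07,0.05],
    [0,0,0,0,0,0.082,0.05],
    [0,0,0,0,0,0.09,0.05],
    [0,0,0,0,0,0.093,0.05],
    [0,0,0,0,0,0.093,0.05],
    [0,0,0,0,0,0.093,0.015],
    [0,0,0,0,0,0.093,0.015],
    [0,0,0,0,0,0.093,0.015],
    [0,0,0,0,0,0.093,0.015],
    [0,0,0,0,0,0.093,0.015],
    [0,0,0,0,0,0.093,0.015],
    [0,0,0,0,0,0.093,0.015],
  ],
  force=70,
)

```text
time_s: 10.48
position: [0.4028, 0.301, 0.0056]
tool_rot: [3.14, -0.002, 1.545]
force: [0.2, -1.9, 6.1]
gripper_width: 0.0244
grasp_force: 69.3
```

Call:
apply_moves(
  increments=[
    [0,0,0,0,0,-0.01,0.015],
    [0,0,0,0,0,-0.03,0.015],
    [0,0,0,0,0,-0.06,0.015],
    [0,0,0,0,0,-0.09,0.015],
    [0,0,0,0,0,-0.12,0.015],
    [0,0,-2,-0.02,0.007,-0.14,0.015],
    [0,0,-5,-0.05,0.018,-0.15,0.015],
    [0,0,-8,-0.08,0.029,-0.15,0.015],
    [0,0,-11,-0.11,0.04,-0.15,0.015],
    [0,0,-14,-0.14,0.05,-0.15,0.015],
    [0,0,-16.8,-0.17,0.061,-0.15,0.015],
    [0,0,-16.8,-0.2,0.072,-0.15,0.015],
    [0,0,-16.8,-0.23,0.083,-0.15,0.015],
    [0,0,-16.8,-0.255,0.092,-0.15,0.015],
    [0,0,-16.8,-0.268,0.097,-0.15,0.015],
    [0,0,-16.8,-0.271,0.098,-0.15,0.015],
    [0,0,-16.8,-0.271,0.098,-0.15,0.015],
    [0,0,-16.8,-0.271,0.098,-0.15,0.015],
  ],
)

```text
time_s: 11.98
position: [0.4922, 0.0279, 0.1544]
tool_rot: [-3.141, -0.001, 1.838]
force: [-0.1, 0.3, -5.1]
gripper_width: 0.0244
grasp_force: 70.0
```

Run:
```python
from h import *
s=state();print(s['position'],s['tool_rot'],s['gripper_width'],s['force'])
t=get_image("top");sd=get_image("side")
cv2.imwrite("pics/d.png",np.hstack([cv2.resize(t[140:260,285:405],(400,400)),cv2.resize(sd[170:320,290:440],(400,400))]))
```

```text
[0.49216653 0.02794814 0.15443046] [-3.14116456e+00 -8.37139630e-04  1.83820996e+00] 0.02436689342317667 [-0.06641183  0.33795507 -5.0760708 ]
```

View pics/d.png

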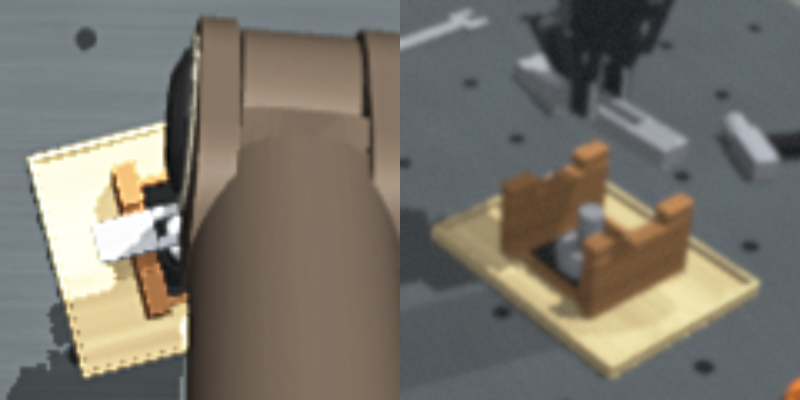

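The strap is held level above both notches and along the tray's y. Its left end shows at top-crop pixel (95,235), and the jack stays upright below. I lower it.

Call:
apply_moves(
  increments=[
    [0,0,0,0,0.001,0.015,0.015],
    [0,0,0,0,0.001,0.03,0.015],
    [0,0,0,0,0.001,0.045,0.015],
    [0,0,0,0,0.001,0.06,0.015],
    [0,0,0,0,0.001,0.07,0.015],
    [0,0,0,0,0.001,0.077,0.015],
    [0,0,0,0,0.001,0.081,0.015],
    [0,0,0,0,0.001,0.083,0.015],
    [0,0,0,0,0.001,0.0845,0.015],
    [0,0,0,0,0.001,0.0845,0.015],
    [0,0,0,0,0.001,0.0845,0.015],
  ],
)

```text
time_s: 13.0
position: [0.4941, 0.0275, 0.0702]
tool_rot: [3.141, -0.0, 1.838]
force: [-0.7, 0.2, -5.2]
gripper_width: 0.024
grasp_force: 70.0
```

Call:
apply_moves(
  increments=[
    [0,0,0,0,0,0.0005,0.015],
    [0,0,0,0,0,0.001,0.015],
    [0,0,0,0,0,0.0015,0.015],
    [0,0,0,0,0,0.0015,0.015],
  ],
)

```text
time_s: 13.33
position: [0.4941, 0.0275, 0.0696]
tool_rot: [3.14, -0.001, 1.838]
force: [-4.8, 0.2, 11.9]
gripper_width: 0.0238
grasp_force: 72.0
```

Contact is made on the notch floors. I release slowly and rise.

Call:
apply_moves(
  increments=[
    [0,0,0,0,0,-0.001,0.015],
    [0,0,0,0,0,-0.001,0.05],
    [0,0,0,0,0,-0.001,0.05],
    [0,0,0,0,0,-0.001,0.05],
    [0,0,0,0,0,-0.001,0.05],
    [0,0,0,0,0,-0.001,0.05],
    [0,0,0,0,0,-0.015,0.05],
    [0,0,0,0,0,-0.04,0.05],
    [0,0,0,0,0,-0.07,0.05],
    [0,0,0,0,0,-0.105,0.05],
    [0,0,0,0.04,0,-0.13,0.05],
    [0,0,0,0.08,0,-0.13,0.05],
    [0,0,0,0.12,0,-0.13,0.05],
    [0,0,0,0.16,0,-0.13,0.05],
    [0,0,0,0.2,0,-0.13,0.05],
    [0,0,0,0.24,0,-0.13,0.05],
    [0,0,0,0.25,0,-0.13,0.05],
    [0,0,0,0.25,0,-0.13,0.05],
    [0,0,0,0.25,0,-0.13,0.05],
  ],
)

```text
time_s: 14.92
position: [0.4276, 0.2685, 0.1981]
tool_rot: [-3.141, 0.001, 1.839]
force: [-0.1, -1.3, 0.2]
gripper_width: 0.0502
grasp_force: 0.0
```

Run:
```python
from h import *
s=state();print(s['position'],s['force'],s['grasp_force'])
t=get_image("top");sd=get_image("side")
cv2.imwrite("pics/e.png",np.hstack([cv2.resize(t[140:260,285:405],(400,400)),cv2.resize(sd[200:320,300:420],(400,400))]))
h=cv2.cvtColor(t,cv2.COLOR_BGR2HSV);m=np.zeros((480,640),np.uint8);m[165:252,295:395]=((h[...,2]>120)&(h[...,1]<20))[165:252,295:395]
m=cv2.morphologyEx(m,cv2.MORPH_CLOSE,np.ones((9,9)))
c=max(cv2.findContours(m,cv2.RETR_EXTERNAL,cv2.CHAIN_APPROX_NONE)[0],key=cv2.contourArea).reshape(-1,2)
print(cv2.minAreaRect((plane("top",c,.082)[:,:2]*1000).astype(np.float32)))
```

```text
[0.42759736 0.26846158 0.19806361] [-0.12588938 -1.30711472  0.23381688] 0.0
((488.28607177734375, 36.259239196777344), (203.01255798339844, 233.41995239257812), 1.4138309955596924)
```

View pics/e.png

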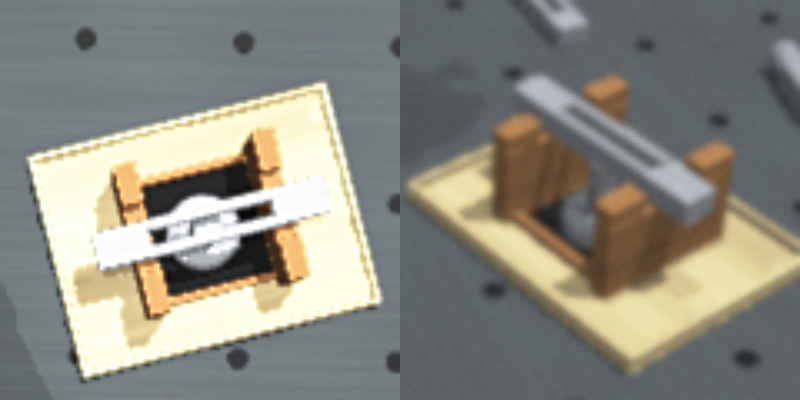

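The strap lies in both notches, with ends at crop (97,250) and (327,195). Its centre is at about (348.6,206.7), where the tray centre should project at that height, and the jack stands upright below. The automatic mask of the last script caught the background, so I judge by the picture. Nothing touches the robot.

Run:
```python
from h import *
print(proj("top",[[.4935,.028,.082]]),finish_job())
```

```text
the job is handed in; nothing more can be done
[[348.14751974 205.71976357]] None
```

The jack stands upright in the well, the long strap lies centred in both notches above it, both are released, and the job was handed in at about 15 s; `finish_job()` gave no verdict back.

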